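# Hold the parts-washer lid at its link mark

### The arm

A 6-joint arm with a two-finger parallel gripper is mounted at the origin on the work surface. World frame = base frame: x ahead of the robot, y to its left, z up, the work surface at z = 0. Lengths are in mm, angles in rad, forces in N, time in s.
With the tool pointing down it reaches from about 350 to 975 mm from the base axis. Payload 7.1 kg.
Tool frame: the origin (TCP) lies midway between the tips of the shut fingers; the grasp point (between the pads) lies env.hold_point_z behind it (env.hold_point_z is the distance from the TCP to the grasp point, in mm); z points along the fingers, y is the line along which they close (so a half turn about z gives the same grasp; the last joint's range is limited). The gripper opens to 88 mm and grips with 3 to 60 N. Pads are 20 mm wide; open, the fingers measure 115 mm over their backs; the gripper's body (75 mm by 178 mm) begins 61 mm behind the grasp point.
Start: joints at [1.181, 0.423, 1.63, -0, 1.089, -0.019], TCP at [226.443, 582.519, 222.675] pointing down, gripper open.
Joint ranges: [-3, 3], [-0.9, 2.11], [0.09, 2.58], [-1.31, 4.45], [0.11, 2.69], [-2.54, 2.54]. Speed limits (rad/s): [2.39, 2.39, 3.01, 3.14, 3.14, 3.14].

### API

Orientations are given as a unit quaternion [x, y, z, w].
In Python, from station import env gives the robot as it stands. Calls block until the motion is done:
- env.reach(position, orientation): joint-space move of the TCP to a pose.
- env.move_l(position, rot=None, rate=150, f_stop=None): straight line of the TCP; rot=None keeps the orientation; rate is the mean speed in mm/s. With f_stop (N) it stops when the force on the tool has changed by that much, and returns True; else False.
- env.move_joints(angles): joint-space move.
- env.set_gripper(opening): finger opening in mm; the grip force is fixed at half the most; returns when the fingers have stopped.
- env.hold(seconds).
- env.ik(position, orientation): joint angles nearest the present ones, or None.
- env.read_state(): the state.
- env.camera(name): name is "scene" or "top" or "wrist"; returns the picture (384x512x3 uint8, blue, green, red); there is no depth.
- env.camera_params(name): a dict with "fx", "fy", "cx", "cy" (pixels), "pose" (4x4, takes a point from camera to world coordinates); the wrist camera has in their place "tool_from_camera" (4x4, takes a point from camera to tool coordinates, whose origin is the TCP and whose axes are the flange's). Camera axes: x right, y up, looking along -z (the intrinsics and any distortion apply to the point x, -y, -z); pixel columns grow to the right and rows downward; lengths in mm; the calibration is good to about 2 mm. A picture is of the moment at which its call begins: read the wrist's pose just before it. camera_params takes no time and is no camera call.
A pose or a line that the arm cannot do raises env.IKError and nothing moves.
- env.sign_off(): hands the job in; it is judged then, once.
Trained networks look in the newest picture that a camera, given by its name, has taken for a name from the list of things; names that differ only in an ending like _2 or _b are one class to them, and where a whole thing is asked for, a point or a joint stands for the part that bears it (a point fixed in the world has none). Each returns a list of dicts, best first, with "confidence" (0 to 1); they miss things now and then, are a little off and sometimes report something else, mostly with a low value. They report only what shows in the picture. A call takes as long as a camera call.
- env.boxes_of(camera, thing): "xy" ([column, row] in pixels, amid what is visible of it).
- env.trace(camera, thing): "mask" (384x512 bool, what is visible of it) and "xy" ([column, row] in pixels, amid what is visible of it).
- env.pinpoint(camera, thing): "xy" ([column, row] in pixels: a listed point, or the origin of a listed thing).
The state is a dict: "time_s": time; "qpos": joint angles; "dq": joint speeds; "tau": joint torques, N m; "tool_pos": TCP position; "orientation": TCP orientation; "force": force on the tool from outside, world axes, zero at the start; "wrist_torque": the same for the moment, N m; "width": finger opening in mm; "grip_force": force on a finger pad.
Only numpy, scipy, OpenCV 4.12 (cv2) and the standard library are available. Lean on these libraries where they do the work, as an engineer would, in place of code of your own. Each camera call takes 0.05 s, during which the arm holds its last target. There are 200 camera calls.

### The job

A glass filter bowl has been left on the lid of the red parts washer: lift it off with a light grip, since it is thin glass, and set it down softly, upright, in the blue rubber-lined tray. Then raise the spring-closed lid by its black handle until the white pin on the lid's edge is in line with the yellow thumbscrew in the slotted side plate, and keep holding it there so that I can fit the lid link: you finish while still holding the lid at that angle. Leave the thumbscrew as it is set, and leave the other things on the table alone.

Things in the scene. Friction and masses are not known exactly. Their poses are not given: they have to be found in the camera images.
- washer: Bench-top parts washer, fixed; red tub 240 (x) x 300 (y) x 130 mm high. Origin: centre of its underside; its x axis points from front (handle) to back (hinge). Black switch box 20 mm out of the front at the left (+y). Top of the shut lid 139 mm above the table. On its right (-y) side, 166 mm from the middle, a 3 mm quadrant plate with a curved slot stands up to 110 mm above the lid.
- lid (a joint): Angle of the washer's red lid, rad: 0 shut, grows as its front edge rises, up to 1.35. Lid 250 x 312 x 6 mm, about 0.6 kg, hinged along its back edge (axis along the washer's y through point lid_hinge). Springs and its weight push it shut at every angle: 6 N straight up at the handle near shut, up to 13 N at 0.66 rad, hold it; let go, it falls shut.
- lid_hinge (a point): Middle of the hinge axis: 120 mm behind the washer's origin (washer +x), 136 mm up, in the mid-plane of the 6 mm lid sheet.
- lid_handle (a point): Middle of the lid's black handle bar: round, 12 mm thick, 110 mm long, along the washer's y, a post at each end. Lid shut: 205 mm in front of the hinge axis, 43 mm above it, 34 mm free under the bar. Moves with the lid about the hinge. Can be pinched from above, fingers closing along the washer's x; the bar then turns between the pads as the lid tilts.
- lid_pin (a point): Outer end of the white link pin (9 mm thick) on the right (-y) edge of the lid, 130 mm from the hinge axis and level with it when shut; a white line on the lid leads to it. Moves with the lid.
- thumbscrew (a joint): Setting of the yellow thumbscrew, rad, on the same scale as the lid: the lid's pin is in line with the thumbscrew when joint lid equals this value. Set anywhere from 0.40 to 0.66; clamped, not to be moved.
- screw_head (a point): Centre of the head of the yellow thumbscrew (22 mm across, 34 mm over its wings), 130 mm from the hinge axis, 176 mm to the right (-y) of the washer's middle.
- bowl: Filter bowl of thin clear glass with a brass stem inside, a round cup 52 mm across and 64 mm high, about 0.12 kg, standing upright on the washer's lid behind the handle. Origin at the centre of its underside, z up. It cracks when the contact forces on it, both fingers added, pass 100 N: grip it with 20 to 35 N per finger, and set it down before letting go, a fall of over 10 mm breaks it.
- tray: Shallow blue tray, 170 (x) x 140 (y) mm outside, 22 mm high, walls 4 mm, floor covered with black rubber; the bowl stands in it on a floor 4 mm above the table. Fixed to the table, to the left or right of the washer. Origin at the centre of its underside.
- carton: Closed cardboard carton 150 x 130 x 85 mm, on the other side of the washer from the tray, not to be moved. Origin under its centre.
- oil_filter: Blue and white oil filter, 76 mm across, 82 mm high, standing; bystander. Origin under its centre.
- spray_can: Spray can with red label, 66 mm across, 190 mm high, standing; bystander. Origin under its centre.
- additive_can: Steel can with blue label, 70 mm across, 110 mm high; bystander. Origin under its centre.
- grey_can: Steel can with pale label, 70 mm across, 110 mm high; bystander. Origin under its centre.
- wrench: Steel wrench, 190 mm long, lying in front of the washer; bystander. Origin under its middle.
- brush: Cleaning brush, 190 mm long, lying in front of the washer; bystander. Origin under its middle.

How it is judged:
By the outcome, as a careful person would: the job done as asked, in the order asked, and still so for the second after the job is handed in, while the arm keeps its last pose, push and grip.
It also fails if it takes over 58 s, if anything falls off the work surface, if the arm or the gripper's body presses on something with over 40 N, if the wrist force passes 120 N, or if a joint passes its speed limit or range.

## Working session

There is one attempt and no reset: what is moved stays moved. The work goes in short steps, each a Python script; the robot and the scene stay as the last script left them, time stands still between calls to the robot, and variables do not carry over. Pictures are saved under pics/ and viewed, at most 10 in all, crops included, and the job is handed in when it is done.

```bash
mkdir -p pics; ls; python3 - <<'E'
from station import env
import cv2,numpy as np
print(env.hold_point_z)
ims=[]
for c in ["scene","top"]:
    im=env.camera(c); cv2.imwrite(f"pics/{c}0.png",im)
    p=env.camera_params(c); print(c,{k:np.round(v,3).tolist() if k=="pose" else v for k,v in p.items()})
    for t in ["washer","lid_hinge","lid_handle","lid_pin","screw_head","bowl","tray","carton","oil_filter","spray_can","additive_can","grey_can"]:
        r=env.pinpoint(c,t); print(t,[(np.round(d["xy"],1).tolist(),round(d["confidence"],2)) for d in r[:2]])
print(env.camera_params("wrist"))
print(env.read_state())
E
```

```text
pics
station.py
18.700000000000003
scene {'fx': 411.5674835000386, 'fy': 411.5674835000386, 'cx': 255.3514192159972, 'cy': 190.30829544739615, 'pose': [[-0.284, -0.8, 0.528, 1307.364], [0.959, -0.243, 0.147, 212.379], [0.01, 0.548, 0.836, 1286.559], [0.0, 0.0, 0.0, 1.0]]}
washer [([262.6, 226.3], 0.83)]
lid_hinge [([245.6, 237.9], 0.61)]
lid_handle [([270.3, 181.1], 0.74)]
lid_pin [([218.6, 184.1], 0.73), ([139.4, 196.6], 0.47)]
screw_head [([235.3, 158.7], 0.28)]
bowl [([269.9, 208.6], 0.87)]
tray [([173.0, 162.2], 0.91), ([392.1, 231.0], 0.35)]
carton [([358.0, 212.0], 0.78)]
oil_filter [([361.4, 261.2], 0.56)]
spray_can [([395.4, 229.7], 0.65), ([234.1, 161.2], 0.41)]
additive_can [([126.5, 172.3], 0.96)]
grey_can [([140.4, 198.7], 0.59)]
top {'fx': 435.1260208201013, 'fy': 435.1260208201013, 'cx': 257.0942545059155, 'cy': 194.46765295838927, 'pose': [[-0.028, 0.984, -0.174, 280.922], [-1.0, -0.025, 0.017, 13.82], [0.013, 0.174, 0.985, 1653.966], [0.0, 0.0, 0.0, 1.0]]}
washer [([242.3, 178.4], 0.89)]
lid_hinge [([242.6, 135.9], 0.87), ([231.3, 164.9], 0.45)]
lid_handle [([235.1, 1
[... 816 characters left out ...]
00e+00]])}
{'time_s': 1.3, 'qpos': array([ 1.18101127e+00,  4.23104071e-01,  1.62989188e+00,  2.28644301e-06,
        1.08860721e+00, -1.90202076e-02]), 'dq': array([-0.0004552 , -0.00145941,  0.00270616,  0.00029189,  0.00066738,
       -0.00073582]), 'tau': array([ 2.52381527e-03, -5.44591856e+01, -2.74042314e+01,  6.44237897e-02,
        1.71009440e-02, -3.93593314e-05]), 'tool_pos': array([226.43719511, 582.52367883, 222.6757141 ]), 'orientation': array([ 1.84322939e-01,  9.82865736e-01, -4.93806714e-06, -2.05805456e-06]), 'force': array([ 0.90003046,  0.7638129 , -0.14563623]), 'wrist_torque': array([-0.04683945,  0.00141747,  0.02465537]), 'grip_force': 0.0, 'width': 87.76455427728081}
```

View pics/scene0.png

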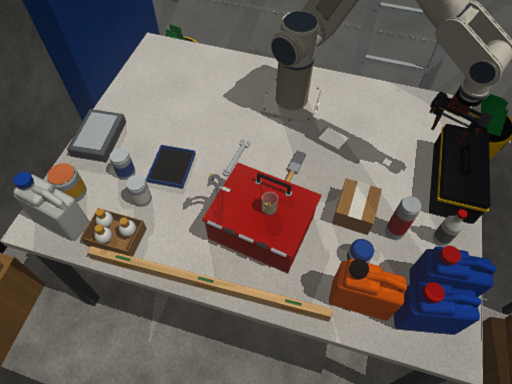

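View pics/top0.png

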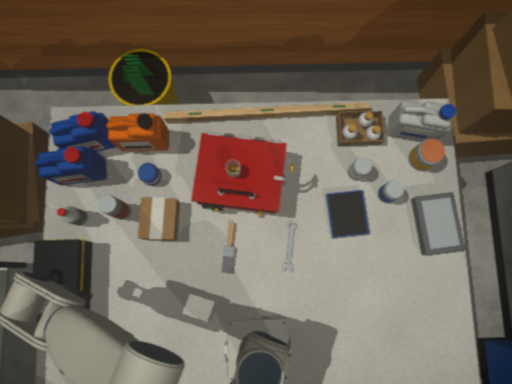

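```bash
cat > h.py <<'E'
from station import env
import numpy as np, cv2, json
from scipy.spatial.transform import Rotation as R
from scipy.optimize import least_squares
def campose(c,st=None):
    p=env.camera_params(c)
    if c!="wrist": return p,np.array(p["pose"])
    T=np.eye(4);T[:3,:3]=R.from_quat(st["orientation"]).as_matrix();T[:3,3]=st["tool_pos"]
    return p,T@np.array(p["tool_from_camera"])
def proj(X,K,T):
    q=T[:3,:3].T@(np.asarray(X)-T[:3,3]); return np.array([K[0]*q[0]/-q[2]+K[2], K[1]*-q[1]/-q[2]+K[3]])
def ray(uv,K,T,z):
    d=T[:3,:3]@np.array([(uv[0]-K[2])/K[0],-(uv[1]-K[3])/K[1],-1]); return T[:3,3]+d*(z-T[2,3])/d[2]
def kk(p): return [p[k] for k in("fx","fy","cx","cy")]
def pt(name,s):
    # s: x,y,yaw,screw,bowlx,bowly,trayx,trayy
    c,n=np.cos(s[2]),np.sin(s[2]); w=lambda x,y,z:np.array([s[0]+c*x-n*y,s[1]+n*x+c*y,z])
    return {"washer":lambda:w(0,0,0),"lid_hinge":lambda:w(120,0,136),"lid_handle":lambda:w(-85,0,179),
     "lid_pin":lambda:w(-10,-PINY,136),"screw_head":lambda:w(120-130*np.cos(s[3]),-176,136+130*np.sin(s[3])),
     "bowl":lambda:np.array([s[4],s[5],139]),"tray":lambda:np.array([s[6],s[7],0])}[name]()
PINY=163
def look(c,things,tag):
    st=env.read_state(); im=env.camera(c); cv2.imwrite(f"pics/{tag}.png",im); p,T=campose(c,st)
    o=[]
    for t in things:
        for d in env.pinpoint(c,t)[:2]: o.append(dict(tag=tag,cam=c,t=t,xy=list(map(float,d["xy"])),conf=float(d["confidence"]),K=kk(p),T=T.tolist()))
    try: db=json.load(open("obs.json"))
    except Exception: db=[]
    json.dump(db+o,open("obs.json","w")); return o
def fit(db,s0,minc=0.5):
    db=[o for o in db if o["conf"]>=minc]
    W=lambda o:(3 if o["cam"]=="wrist" else 1)*.5
    f=lambda s:np.concatenate([W(o)*(proj(pt(o["t"],s),o["K"],np.array(o["T"]))-o["xy"]) for o in db]+[[(s[3]-.53)*.1]])
    r=least_squares(f,s0,loss="cauchy",x_scale=[10,10,.1,.1,10,10,10,10])
    return r.x,[(o["tag"],o["t"],round(o["conf"],2),np.round(np.array(o["xy"])-proj(pt(o["t"],r.x),o["K"],np.array(o["T"])),1).tolist()) for o in db]
def down(yaw): # tool z down, tool x at angle yaw in world xy
    return (R.from_euler("z",yaw)*R.from_euler("x",np.pi)).as_quat()
TH=["washer","lid_hinge","lid_handle","lid_pin","screw_head","bowl","tray"]
E
python3 - <<'E'
from h import *
o=look("top",TH,"t1")+look("scene",TH,"s1")
K,T=o[0]["K"],np.array(o[0]["T"])
for n,uv,z in [("washer",[240,173],139),("handle",[236,191],179),("bowl",[232,168],139),("tray",[346,213],0),("spray",[120,208],95),("carton",[158,218],85),("grey",[361,170],110),("additive",[391,191],110),("oilf",[149,174],82)]: print(n,ray(uv,K,T,z).round())
s0=[650,40,-.05,.53,640,50,500,-300]
s,res=fit(o,s0,.3); print(s.round(3).tolist()); [print(r) for r in res]
E
```

```text
washer [627.  46. 139.]
handle [555.  60. 179.]
bowl [646.  74. 139.]
tray [ 492. -355.    0.]
spray [519. 482.  95.]
carton [480. 347.  85.]
grey [ 634. -395.  110.]
additive [ 553. -499.  110.]
oilf [645. 383.  82.]
[636.348, 46.468, -0.161, 0.806, 632.303, 76.885, 481.621, -352.163]
('t1', 'washer', 0.75, [0.1, 0.2])
('t1', 'lid_hinge', 0.85, [-3.0, -0.0])
('t1', 'lid_handle', 0.6, [0.1, -1.2])
('t1', 'lid_pin', 0.89, [-0.3, 1.7])
('t1', 'screw_head', 0.62, [0.6, 0.0])
('t1', 'screw_head', 0.61, [-131.0, 53.2])
('t1', 'bowl', 0.56, [0.3, -1.4])
('t1', 'tray', 0.93, [-0.6, -0.6])
('t1', 'tray', 0.41, [-55.9, 33.2])
('s1', 'washer', 0.71, [0.5, 0.1])
('s1', 'lid_hinge', 0.8, [0.8, 0.1])
('s1', 'lid_handle', 0.61, [-1.0, 2.9])
('s1', 'lid_pin', 0.91, [-1.0, -1.5])
('s1', 'bowl', 0.54, [0.5, -1.1])
('s1', 'tray', 0.71, [-0.5, -1.1])
```

```bash
python3 - <<'E'
from h import *
def tilt(a,yaw): # tilt tool z toward world dir yaw by a, tool x along yaw
    return (R.from_euler("z",yaw)*R.from_euler("y",-a)*R.from_euler("x",np.pi)).as_quat()
V=[("w1",[580,30,400],down(np.pi/2)),("w2",[585,-150,360],down(np.pi/2)),("w3",[600,-310,330],tilt(.7,np.pi/2)),("w4",[600,-250,290],tilt(.4,np.pi/2))]
print(R.from_quat(V[2][2]).as_matrix().round(2))
for n,p,q in V:
    try: env.reach(p,q)
    except env.IKError as e: print(n,"IK",e); continue
    env.hold(.15); look("wrist",TH,n); print(n,env.read_state()["time_s"])
db=json.load(open("obs.json"))
s,res=fit(db,[636,46,-.16,.53,632,76,482,-352],.4); print(s.round(3).tolist()); [print(r) for r in res]
E
```

```text
[[ 0.    1.    0.  ]
 [ 0.76 -0.    0.64]
 [ 0.64  0.   -0.76]]
w1 5.0667
w2 6.3833
w3 7.6667
w4 8.625
[637.68, 49.95, -0.159, 0.65, 638.768, 69.594, 493.027, -352.94]
('t1', 'washer', 0.75, [1.0, 0.5])
('t1', 'lid_hinge', 0.85, [-1.9, 0.3])
('t1', 'lid_handle', 0.6, [1.1, -0.9])
('t1', 'lid_pin', 0.89, [0.7, 2.2])
('t1', 'screw_head', 0.62, [2.5, -4.4])
('t1', 'screw_head', 0.61, [-129.1, 48.8])
('t1', 'bowl', 0.56, [-1.7, 0.4])
('t1', 'tray', 0.93, [-0.6, 2.4])
('t1', 'tray', 0.41, [-55.9, 36.2])
('s1', 'washer', 0.71, [-0.4, -0.5])
('s1', 'lid_hinge', 0.8, [-0.2, -0.6])
('s1', 'lid_handle', 0.61, [-1.8, 2.3])
('s1', 'lid_pin', 0.91, [-1.8, -2.1])
('s1', 'bowl', 0.54, [3.2, -2.2])
('s1', 'tray', 0.71, [0.8, -3.3])
('w1', 'washer', 0.76, [0.2, -1.7])
('w1', 'lid_hinge', 0.75, [-1.0, 0.1])
('w1', 'lid_handle', 0.93, [-1.5, 0.1])
('w1', 'bowl', 0.91, [-0.1, -0.1])
('w1', 'tray', 0.62, [-0.3, -0.2])
('w2', 'washer', 0.58, [1.3, -0.8])
('w2', 'washer', 0.4, [6.6, 122.4])
('w2', 'lid_hinge', 0.81, [3.5, -2.6])
('w2', 'lid_pin', 0.93, [0.1, 1.6])
('w2', 'screw_head', 0.83, [-0.4, -2.1])
('w2', 'tray', 0.91, [0.1, 2.0])
('w3', 'lid_hinge', 0.69, [-1.2, 0.6])
('w3', 'lid_hinge', 0.59, [-66.1, 41.4])
('w3', 'lid_handle', 0.68, [-0.2, -0.2])
('w3', 'screw_head', 0.57, [-0.3, -1.2])
('w3', 'bowl', 0.82, [1.6, 0.5])
('w3', 'tray', 0.58, [0.9, -1.9])
('w4', 'washer', 0.9, [-3.2, 0.2])
('w4', 'lid_hinge', 0.97, [0.3, 1.6])
('w4', 'lid_pin', 0.75, [0.6, 1.7])
('w4', 'screw_head', 0.76, [1.3, -0.1])
('w4', 'tray', 0.6, [-2.5, 0.3])
```

```bash
python3 - <<'E'
from h import *
db=json.load(open("obs.json")); s=[637.68, 49.95, -0.159, 0.65, 638.768, 69.594, 493.027, -352.94]
out=[]
for tag in ["w1","w4","w3"]:
    im=cv2.imread(f"pics/{tag}.png"); o=[x for x in db if x["tag"]==tag][0]
    if tag!="w1":
        u=proj(pt("screw_head",s),o["K"],np.array(o["T"])).astype(int)
        x0,y0=np.clip(u-[100,75],0,[312,234]); im0=im; im=cv2.resize(im[y0:y0+150,x0:x0+200],None,fx=2,fy=2,interpolation=cv2.INTER_CUBIC); f=2
    else: x0=y0=0;f=.78125;im=cv2.resize(im,(400,300))
    for i,t in enumerate(TH):
        u=(proj(pt(t,s),o["K"],np.array(o["T"]))-[x0,y0])*f
        cv2.drawMarker(im,tuple(u.astype(int)),(255,255,0),cv2.MARKER_CROSS,9,1)
    print(tag,x0,y0); out.append(im)
cv2.imwrite("pics/ov.png",np.vstack([np.hstack(out[:2]),np.hstack([out[2],cv2.resize(cv2.imread("pics/w3.png"),(400,300))])]))
E
```

```text
w1 0 0
w4 179 29
w3 173 50
```

View pics/ov.png

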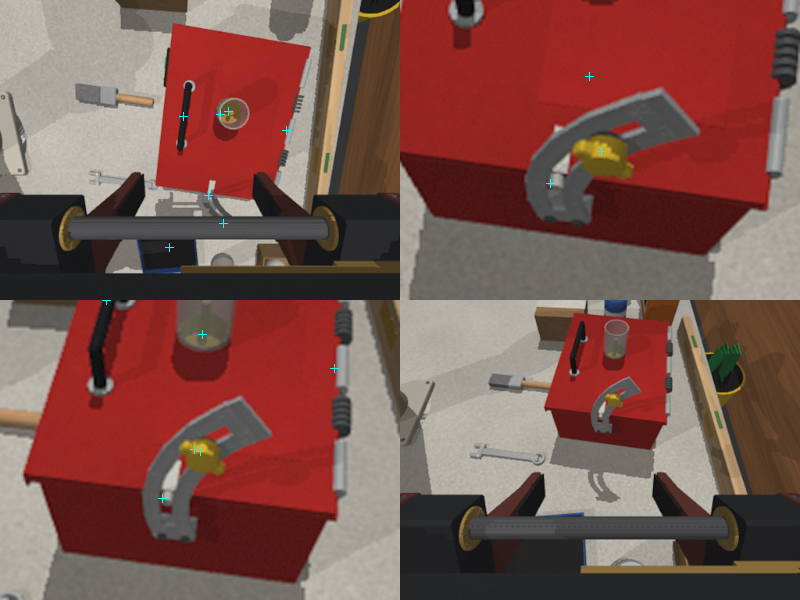

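```bash
python3 - <<'E'
from h import *
def tilt(a,yaw): return (R.from_euler("z",yaw)*R.from_euler("y",-a)*R.from_euler("x",np.pi)).as_quat()
S=["lid_hinge","lid_handle","lid_pin","screw_head","bowl","washer"]
V=[("w5",[610,-290,265],tilt(.9,np.pi/2)),("w6",[550,-270,275],tilt(.7,np.pi/2)),("w8",[680,-250,290],tilt(.6,np.pi/2)),("w7",[620,30,330],down(np.pi/2-.16))]
for n,p,q in V:
    try: env.reach(p,q)
    except env.IKError as e: print(n,"IK",e); continue
    env.hold(.15); look("wrist",S,n); print(n,env.read_state()["time_s"])
db=json.load(open("obs.json"))
s,res=fit(db,[637,49,-.16,.63,638,70,493,-353],.4); print(s.round(3).tolist()); [print(r) for r in res if r[0][0]=="w" and (r[0]>"w4" or r[1] in("screw_head","lid_pin"))]
# per point free triangulation, washer frame
for t in ["lid_pin","screw_head","lid_handle","lid_hinge","bowl"]:
    d=[o for o in db if o["t"]==t and o["cam"]=="wrist" and o["conf"]>.4]
    r=least_squares(lambda X:np.concatenate([proj(X,o["K"],np.array(o["T"]))-o["xy"] for o in d]),pt(t,s),loss="cauchy")
    rel=R.from_euler("z",-s[2]).apply(r.x-[s[0],s[1],0]); print(t,len(d),r.x.round(1),rel.round(1),r.cost.round(2))
E
```

```text
w5 9.5583
w6 10.425
w8 11.5167
w7 13.1667
[637.897, 49.813, -0.16, 0.658, 640.016, 69.825, 493.027, -352.94]
('w2', 'lid_pin', 0.93, [-0.0, 1.5])
('w2', 'screw_head', 0.83, [-1.1, -2.4])
('w3', 'screw_head', 0.57, [-0.8, -1.0])
('w4', 'lid_pin', 0.75, [0.5, 1.7])
('w4', 'screw_head', 0.76, [0.5, 0.0])
('w5', 'lid_hinge', 0.87, [3.5, -1.2])
('w5', 'lid_hinge', 0.68, [-93.9, 61.6])
('w5', 'lid_handle', 0.71, [-1.0, 2.5])
('w5', 'lid_pin', 0.86, [-3.3, -0.6])
('w5', 'screw_head', 0.83, [-0.2, 0.0])
('w5', 'bowl', 0.82, [1.9, 0.2])
('w6', 'lid_hinge', 0.6, [1.1, -0.3])
('w6', 'lid_pin', 0.73, [-2.8, 1.5])
('w6', 'screw_head', 0.88, [3.8, -0.2])
('w6', 'bowl', 0.77, [-0.9, 2.6])
('w8', 'lid_hinge', 0.73, [1.5, -0.5])
('w8', 'lid_handle', 0.93, [-1.4, 0.6])
('w8', 'lid_pin', 0.63, [-2.5, 1.9])
('w8', 'screw_head', 0.78, [4.9, 1.6])
('w7', 'lid_hinge', 0.72, [0.3, 0.1])
('w7', 'lid_handle', 0.67, [0.4, -0.4])
('w7', 'lid_pin', 0.66, [27.0, 43.4])
('w7', 'lid_pin', 0.57, [-0.5, 1.8])
('w7', 'screw_head', 0.58, [0.4, -1.3])
('w7', 'screw_head', 0.51, [-57.5, 27.8])
('w7', 'bowl', 0.73, [-72.5, 20.4])
('w7', 'bowl', 0.64, [0.2, -0.5])
lid_pin 7 [ 599.4 -111.9  136.3] [ -12.3 -165.8  136.3] 10.94
screw_head 8 [ 627.  -125.6  214.4] [  17.1 -174.9  214.4] 13.04
lid_handle 5 [552.4  63.6 177.9] [-86.6  -0.  177.9] 2.09
lid_hinge 10 [757.   30.7 136.5] [1.206e+02 1.000e-01 1.365e+02] 23.15
bowl 6 [640.1  70.  137.1] [ -1.   20.3 137.1] 9.86
```

```bash
python3 - <<'E'
from h import *
db=json.load(open("obs.json")); s=[637.9,49.8,-.16,.652,640,69.8,493,-353]
d=[]
for tag in ["w2","w3","w4","w5","w6","w7","w8"]:
    o=[x for x in db if x["tag"]==tag][0]; T=np.array(o["T"]); u=proj(pt("screw_head",s),o["K"],T)
    hsv=cv2.cvtColor(cv2.imread(f"pics/{tag}.png"),cv2.COLOR_BGR2HSV)
    m=cv2.inRange(hsv,(18,120,60),(35,255,255)); yy,xx=np.nonzero(m); k=np.hypot(xx-u[0],yy-u[1])<28
    xx,yy=xx[k],yy[k]
    if len(xx)<15: print(tag,len(xx)); continue
    c=np.array([(xx.min()+xx.max())/2,(yy.min()+yy.max())/2]); c2=np.array([xx.mean(),yy.mean()])
    print(tag,len(xx),(c2-u).round(1),(c-u).round(1)); d.append((c2,o["K"],T))
r=least_squares(lambda X:np.concatenate([proj(X,K,T)-c for c,K,T in d]),pt("screw_head",s),loss="cauchy")
rel=R.from_euler("z",.16).apply(r.x-[s[0],s[1],0]); print(rel.round(1),r.cost,np.arctan2(rel[2]-136,120-rel[0]))
for th in (.6,.63,.65,.66): print(th,[ (np.linalg.norm(proj(pt("screw_head",s[:3]+[th]+s[4:]),K,T)-c)).round(1) for c,K,T in d])
E
```

```text
w2 233 [-0.1  1.5] [-0.4  0.7]
w3 279 [0.7 1.9] [0.3 1.9]
w4 464 [0.7 2.1] [0.3 1.9]
w5 381 [0.8 2.3] [0.6 3.1]
w6 428 [0.7 2.3] [-0.1  2.4]
w7 155 [-1.1 16. ] [ 0.  11.6]
w8 429 [1.1 2. ] [0.8 2.5]
[  17.6 -177.6  213.4] 3.787100950689119 0.6473526465153215
0.6 [np.float64(4.9), np.float64(4.0), np.float64(5.2), np.float64(4.5), np.float64(5.6), np.float64(19.3), np.float64(3.8)]
0.63 [np.float64(2.7), np.float64(2.3), np.float64(2.9), np.float64(2.5), np.float64(3.0), np.float64(17.3), np.float64(2.5)]
0.65 [np.float64(1.6), np.float64(1.9), np.float64(2.2), np.float64(2.4), np.float64(2.4), np.float64(16.1), np.float64(2.2)]
0.66 [np.float64(1.5), np.float64(2.2), np.float64(2.4), np.float64(2.8), np.float64(2.8), np.float64(15.6), np.float64(2.4)]
```

```bash
python3 - <<'E'
from h import *
q=down(np.pi/2-.16); b=[640,70]
env.set_gripper(80)
env.reach([*b,250],q); print(env.move_l([*b,158],rate=90,f_stop=8))
st=env.read_state(); print(st["tool_pos"].round(1),st["time_s"],st["force"].round(1))
env.set_gripper(30); env.hold(.2); st=env.read_state(); print(st["width"],st["grip_force"],st["force"].round(1))
env.move_l([*b,330],rate=110); env.hold(.2)
st=env.read_state(); print(st["width"],st["grip_force"],st["force"].round(1),st["time_s"],st["tool_pos"].round(1))
print(env.ik([493,-353,330],down(2.356)), env.ik([493,-353,25],down(2.356)))
E
```

```text
False
[640.5  70.  158.7] 15.175 [-0.7  0.6  0.1]
50.874479265531946 30.000315606594086 [-2.9 -0.5  4.4]
51.53684178442528 29.99873552005738 [ 0.7  0.7 -0.8] 17.85 [639.9  70.  329.6]
[-0.64102674  0.29395927  1.56408006  0.          1.28355333 -1.42623042] [-0.64102674  0.67067829  1.76341421  0.          0.70750016 -1.42623042]
```

```bash
python3 - <<'E'
from h import *
t=[493,-353]; q=down(2.356)
env.reach([*t,330],q); env.move_l([*t,60],rate=130); env.hold(.2)
st=env.read_state(); print(st["width"],st["grip_force"],st["tool_pos"].round(1))
print(env.move_l([*t,16],rate=20,f_stop=3)); st=env.read_state(); print(st["tool_pos"].round(1),st["force"].round(1),st["time_s"])
if 19<st["tool_pos"][2]<28:
    env.set_gripper(72); env.hold(.2); env.move_l([*t,200],rate=130)
    print(env.read_state()["time_s"])
    im=env.camera("wrist"); cv2.imwrite("pics/placed.png",im)
E
```

```text
51.396183029433814 29.99866764759645 [ 493.2 -353.1   60.4]
True
[ 493.1 -353.    23.4] [-0.2  0.6  4.6] 23.5333
25.7833
```

View pics/placed.png

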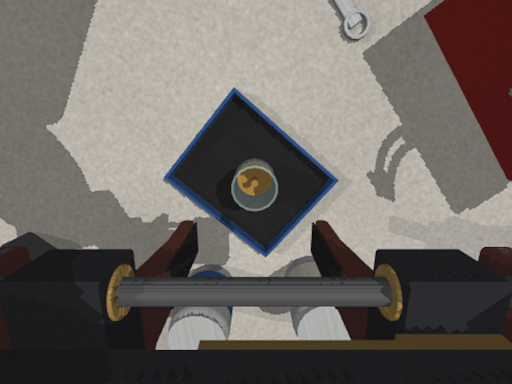

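```bash
python3 - <<'E'
from h import *
q=down(np.pi/2-.16); h=[553.2,63.4]
env.move_l([493,-353,335],rate=200)
env.reach([*h,335],q); env.set_gripper(60)
print(env.move_l([*h,160.3],rate=110,f_stop=10))
st=env.read_state(); print(st["tool_pos"].round(2),st["force"].round(1))
env.set_gripper(0); env.hold(.3)
st=env.read_state(); print(st["width"],st["grip_force"],st["tool_pos"].round(2),st["force"].round(1),st["wrist_torque"].round(2),st["time_s"])
E
```

```text
False
[553.62  63.44 160.89] [ 0.3 -0.4 -1. ]
11.501536486445216 29.99283403158188 [553.91  63.3  160.44] [ 5.3 -1.9 -2.6] [-0.29 -0.79  0.11] 31.4917
```

```bash
cat >> h.py <<'E'
P0=np.array([554.0,63.35,160.4]); r0=np.hypot(205,43); a0=np.arctan2(43,205); yw=-.16
def hp(t,off=0):
    d=r0*(np.cos(a0)-np.cos(a0+t)); return P0+[d*np.cos(yw),d*np.sin(yw),r0*(np.sin(a0+t)-np.sin(a0))]
def theta(p):
    v=p-P0; x=205-(v[0]*np.cos(yw)+v[1]*np.sin(yw)); z=43+v[2]; return np.arctan2(z,x)-a0, np.hypot(x,z)-r0
E
python3 - <<'E'
from h import *
T=.648
for t in np.linspace(0,T,9)[1:]:
    env.move_l(hp(t),rate=35); st=env.read_state()
    print(round(t,3),np.round(theta(st["tool_pos"]),4),st["force"].round(1),round(st["width"],2),round(st["time_s"],1))
env.hold(.4); st=env.read_state(); print(np.round(theta(st["tool_pos"]),4),st["force"].round(1),st["wrist_torque"].round(2),st["width"])
o=look("scene",["lid_pin","screw_head"],"s9")+look("top",["lid_pin","screw_head","lid_handle"],"t9")
for x in o: print(x["tag"],x["t"],x["xy"],x["conf"])
s=[637.9,49.8,-.16,.648,640,69.8,493,-353]
ims=[]
for tag in("s9","t9"):
    k=[x for x in o if x["tag"]==tag][0]; u=proj(pt("screw_head",s),k["K"],np.array(k["T"])); print(tag,"screw pred",u)
    x0,y0=(u-[33,33]).astype(int); print(x0,y0)
    ims.append(cv2.resize(cv2.imread(f"pics/{tag}.png")[y0:y0+66,x0:x0+66],(396,396),interpolation=cv2.INTER_CUBIC))
cv2.imwrite("pics/chk.png",np.hstack(ims))
E
```

```text
0.081 [0.0777 0.2558] [ 4.4  0.3 -8.8] 11.19 32.1
0.162 [0.161  0.4754] [-0.   1.2 -8.1] 10.91 32.8
0.243 [0.243 0.727] [-4.7  3.3 -5.8] 10.75 33.4
0.324 [0.3225 1.0663] [-7.   3.2 -4. ] 11.46 34.0
0.405 [0.4016 1.4241] [-7.8  4.1 -3.3] 11.05 34.7
0.486 [0.4813 1.8915] [-10.9   4.9  -0.7] 11.15 35.3
0.567 [0.561  2.3112] [-13.9   5.2   1.7] 11.39 35.9
0.648 [0.642  2.8243] [-15.2   5.    6.5] 11.07 36.6
[0.6417 2.8304] [-15.6   5.3   4.8] [0.77 2.94 0.05] 11.277199472833475
s9 lid_pin [212.5, 177.2] 0.81
t9 lid_pin [288.5, 168.0] 0.98
t9 screw_head [288.4, 167.5] 0.41
t9 lid_handle [285.3, 170.3] 0.42
s9 screw pred [210.47168647 177.7086936 ]
177 144
t9 screw pred [290.18831469 167.18661143]
257 134
```

View pics/chk.png

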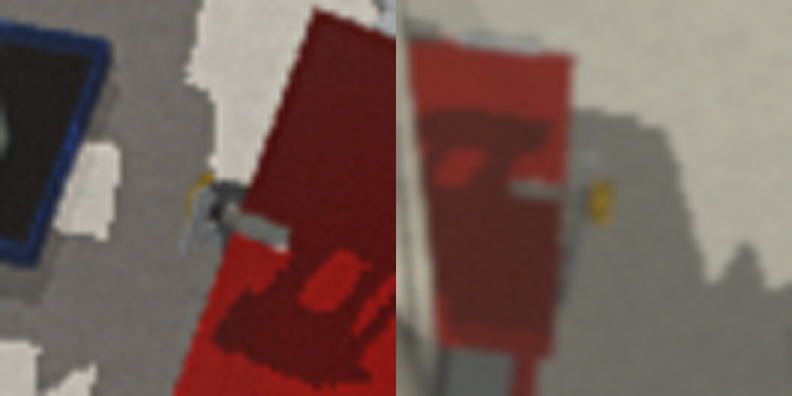

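```bash
python3 - <<'E'
from h import *
st=env.read_state(); im=env.camera("wrist"); cv2.imwrite("pics/wh.png",im); p,T=campose("wrist",st); K=kk(p)
json.dump(dict(K=K,T=T.tolist(),pos=st["tool_pos"].tolist()),open("wh.json","w"))
s=[637.9,49.8,-.16]; c,n=np.cos(s[2]),np.sin(s[2])
def L(x,y,z,t):
    a=120-(x*np.cos(t)+z*np.sin(t)) ; b=136-z*0+x*np.sin(t)+z*np.cos(t); a=120-x*np.cos(t)+z*np.sin(t)
    return np.array([s[0]+c*a-n*y,s[1]+n*a+c*y,b])
big=cv2.resize(im,(800,600))
for t,col in((.61,(255,0,255)),(.65,(255,255,0)),(.69,(0,255,0))):
    P=[proj(L(x,y,3,t),K,T)*1.5625 for x,y in((250,156),(0,156))]
    cv2.line(big,*[tuple(int(v) for v in q) for q in P],col,1)
    P=[proj(L(250,y,3,t),K,T)*1.5625 for y in(156,0)]
    cv2.line(big,*[tuple(int(v) for v in q) for q in P],col,1)
cv2.imwrite("pics/wh2.png",big)
E
```

```text
(no output)
```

View pics/wh2.png

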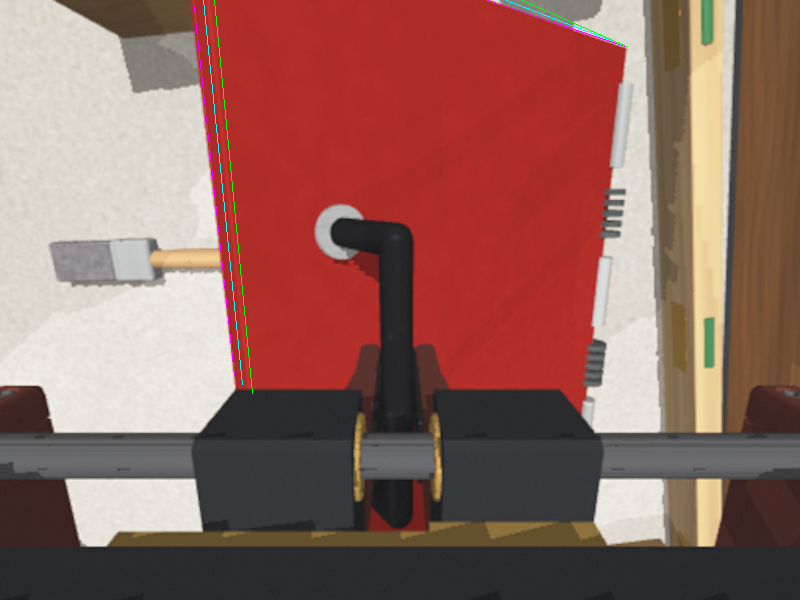

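```bash
cat > ang.py <<'E'
from h import *
def measure(f="pics/wh.png",j="wh.json",verbose=True):
    im=cv2.imread(f); d=json.load(open(j)); K,T=d["K"],np.array(d["T"])
    b,g,r=[im[...,i].astype(float) for i in range(3)]; red=r-np.maximum(g,b)
    def cross(row,c0,c1):  # subpixel red rise, left to right
        v=red[row,c0:c1]; th=(v[:5].mean()+v[-5:].mean())/2; i=np.nonzero((v[:-1]<th)&(v[1:]>=th))[0][0]; return c0+i+(th-v[i])/(v[i+1]-v[i])
    fe=[(cross(w,112,165),w) for w in (70,90,110,130,150,200,220,235)]
    bar=[]
    for w in range(165,200,5):
        v=r[w,225:290]; k=np.nonzero(v<100)[0]; bar.append((225+k.mean(),w))
    sub=im[120:180,190:240].astype(int); m=(np.ptp(sub,axis=2)<25)&(sub.min(2)>90); yy,xx=np.nonzero(m)
    fl=cv2.fitEllipse(cv2.convexHull(np.c_[xx,yy].astype(np.float32)))
    fc=np.array(fl[0])+[190,120]
    # back-left corner: side edge rows (red below), sampled at columns
    se=[]
    for c in (340,355,370,385):
        v=red[0:60,c]; th=(v[:2].mean()+v[-5:].mean())/2; i=np.nonzero(v<th)[0]
        if len(i): se.append((c,i[-1]+.5))
    if verbose: print(np.round(fe,1).tolist(),np.round(bar,1).tolist(),fl,fc,se)
    s=[637.9,49.8,-.16]; c,n=np.cos(s[2]),np.sin(s[2])
    def L(x,y,z,t):
        a=120-x*np.cos(t)+z*np.sin(t); bb=136+x*np.sin(t)+z*np.cos(t)
        return np.array([s[0]+c*a-n*y,s[1]+n*a+c*y,bb])
    def line(P,Q,T2,pts):
        p,q=proj(P,K,T2),proj(Q,K,T2); e=(q-p)/np.linalg.norm(q-p); return [e[0]*(v[1]-p[1])-e[1]*(v[0]-p[0]) for v in pts]
    def res(u,full=False,use="fbcs"):
        t=u[0]; T2=T.copy(); T2[:3,3]+=u[1:4]; T2[:3,:3]=R.from_rotvec(u[4:7]).as_matrix()@T[:3,:3]
        A=line(L(250,156,-3,t),L(250,0,-3,t),T2,fe); B=line(L(205,50,43,t),L(205,0,43,t),T2,bar)
        C=proj(L(205,50,3,t),K,T2)-fc; C=[C[0]]
        S=line(L(250,156,3,t),L(0,156,3,t),T2,se) if se else []
        if full: return np.round(A,1),np.round(B,1),np.round(C,1),np.round(S,1)
        o=[]
        if "f" in use:o+=list(np.array(A)/.6/3)
        if "b" in use:o+=list(np.array(B)/.6/3)
        if "c" in use:o+=list(np.array(C)/.6)
        if "s" in use:o+=list(np.array(S)/.8/2)
        return np.r_[o,u[1:4]/2,u[4:7]/.004]
    for use in("fbcs","bcs","fbs","fcs"):
        q=least_squares(lambda u:res(u,use=use),np.r_[.64,np.zeros(6)],x_scale=[.1,1,1,1,.01,.01,.01]); cov=np.linalg.inv(q.jac.T@q.jac)
        print(use,q.x.round(4),"sd",cov[0,0]**.5)
        if verbose: print(res(q.x,True))
if __name__=="__main__": measure()
E
python3 ang.py
```

```text
[[129.7, 70.0], [132.1, 90.0], [134.4, 110.0], [136.6, 130.0], [138.9, 150.0], [144.8, 200.0], [147.3, 220.0], [148.7, 235.0]] [[252.5, 165.0], [252.5, 170.0], [252.5, 175.0], [253.0, 180.0], [253.0, 185.0], [253.0, 190.0], [253.0, 195.0]] ((27.773292541503906, 28.02000617980957), (31.964052200317383, 34.429908752441406), 174.57135009765625) [217.77329254 148.02000618] [(340, np.float64(9.5)), (355, np.float64(14.5)), (370, np.float64(19.5)), (385, np.float64(25.5))]
fbcs [ 6.3460e-01  3.3430e-01  1.4594e+00 -1.7149e+00  1.1000e-03  7.0000e-04
 -1.1000e-03] sd 0.007672991292447681
(array([ 1.3,  1. ,  0.9,  0.8,  0.7,  0.2, -0.1,  0. ]), array([0.7, 0.7, 0.8, 0.3, 0.3, 0.3, 0.3]), array([-1.1]), array([ 0.5,  0.1, -0.4,  0.2]))
bcs [ 6.2540e-01 -1.0111e+00  8.0060e-01  6.4520e-01  8.0000e-04  9.0000e-04
 -0.0000e+00] sd 0.008765992754506043
(array([4.5, 4.1, 4. , 3.8, 3.6, 2.9, 2.5, 2.6]), array([ 0.4,  0.4,  0.4, -0.1, -0.1, -0.1, -0.1]), array([-0.2]), array([ 0.3, -0. , -0.3,  0.3]))
fbs [ 6.3980e-01  1.0582e+00  6.1490e-01 -3.8550e-01  3.0000e-04 -1.0000e-03
 -1.0000e-03] sd 0.007988831272752732
(array([ 0.7,  0.4,  0.4,  0.3,  0.2, -0.3, -0.6, -0.4]), array([ 0.2,  0.2,  0.2, -0.3, -0.3, -0.3, -0.2]), array([-1.9]), array([ 0.6,  0.1, -0.4, -0. ]))
fcs [ 6.5600e-01  1.6827e+00  1.0689e+00 -1.2104e+00  7.0000e-04 -1.3000e-03
 -1.1000e-03] sd 0.01338857765379045
(array([ 0.9,  0.6,  0.6,  0.5,  0.4, -0.1, -0.4, -0.3]), array([4. , 4. , 4. , 3.5, 3.5, 3.4, 3.4]), array([-0.2]), array([ 1. ,  0.3, -0.5, -0.4]))
```

```bash
python3 - <<'E'
from h import *
db=json.load(open("obs.json")); s=[637.9,49.8,-.16]; c,n=np.cos(s[2]),np.sin(s[2])
def L(x,y,z,t):
    a=120-x*np.cos(t)+z*np.sin(t); return np.array([s[0]+c*a-n*y,s[1]+n*a+c*y,136+x*np.sin(t)+z*np.cos(t)])
for tag in("t9","s9"):
    im=cv2.imread(f"pics/{tag}.png"); o=[x for x in db if x["tag"]==tag][0]; K,T=o["K"],np.array(o["T"])
    sc=proj(L(130,-176,0,.648),K,T)
    hsv=cv2.cvtColor(im,cv2.COLOR_BGR2HSV); yy,xx=np.nonzero(cv2.inRange(hsv,(18,90,50),(38,255,255)))
    k=np.hypot(xx-sc[0],yy-sc[1])<9; print(tag,"screw pred",sc.round(1),"yellow",k.sum(),xx[k].mean().round(2),yy[k].mean().round(2))
    # white line on the lid: low saturation pixels in the red lid
    for y in (-150,-145,-140,-135,-130):
        P=[proj(L(x,y,3,.635),K,T) for x in (115,145)]
        smp=np.linspace(P[0],P[1],121); f=im.astype(np.float32)
        v=cv2.remap(f,smp[:,0].astype(np.float32)[None],smp[:,1].astype(np.float32)[None],cv2.INTER_LINEAR)[0]
        w=np.minimum(v[:,0],v[:,1]); w=np.clip(w-np.median(w)-0.3*(w.max()-np.median(w)),0,None)
        print(y,"line at r=",round((np.linspace(115,145,121)*w).sum()/w.sum(),2),"mm/px",round(30/np.linalg.norm(P[1]-P[0]),2),(w.max()).round())
    dp=proj(L(130,-156,3,.66),K,T)-proj(L(130,-156,3,.62),K,T); print("pin shift per .04",dp.round(2),"pred pin .635",proj(L(130,-163,0,.635),K,T).round(1))
E
```

```text
t9 screw pred [290.2 167.2] yellow 26 290.69 167.23
-150 line at r= 127.58 mm/px 5.33 12.0
-145 line at r= 127.71 mm/px 5.33 12.0
-140 line at r= 126.68 mm/px 5.34 11.0
-135 line at r= 127.52 mm/px 5.34 13.0
-130 line at r= 127.71 mm/px 5.34 12.0
pin shift per .04 [ 0.2 -1.2] pred pin .635 [286.3 167.1]
s9 screw pred [210.5 177.7] yellow 11 209.73 175.09
-150 line at r= 129.14 mm/px 3.17 40.0
-145 line at r= 129.67 mm/px 3.17 37.0
-140 line at r= 129.76 mm/px 3.17 41.0
-135 line at r= 129.53 mm/px 3.17 41.0
-130 line at r= 128.57 mm/px 3.16 40.0
pin shift per .04 [-0.58  0.01] pred pin .635 [214.3 179.2]
```

```bash
python3 - <<'E'
from h import *
env.move_l(hp(.657),rate=10); env.hold(.6); st=env.read_state()
print(np.round(theta(st["tool_pos"]),4),st["force"].round(1),st["width"],st["grip_force"],st["time_s"])
im=env.camera("wrist"); cv2.imwrite("pics/wh3.png",im); p,T=campose("wrist",st)
json.dump(dict(K=kk(p),T=T.tolist()),open("wh3.json","w"))
import ang; ang.measure("pics/wh3.png","wh3.json",False)
r=env.pinpoint("top","bowl"); im=env.camera("scene"); cv2.imwrite("pics/fin.png",im)
E
```

```text
[0.6509 2.8694] [-16.    4.8   6.3] 10.931924043679215 29.983200430870056 38.3083
fbcs [ 6.4390e-01  3.7960e-01  1.4301e+00 -1.7393e+00  1.0000e-03  6.0000e-04
 -1.3000e-03] sd 0.007681944613209031
bcs [ 6.349e-01 -9.315e-01  7.752e-01  6.010e-01  7.000e-04  8.000e-04
 -1.000e-04] sd 0.00873079746675249
fbs [ 6.4890e-01  1.0859e+00  6.0350e-01 -4.6350e-01  2.0000e-04 -1.0000e-03
 -1.2000e-03] sd 0.008001449974923906
fcs [ 6.6390e-01  1.6581e+00  1.0413e+00 -1.3020e+00  6.0000e-04 -1.2000e-03
 -1.3000e-03] sd 0.013394300428515405
```

View pics/fin.png

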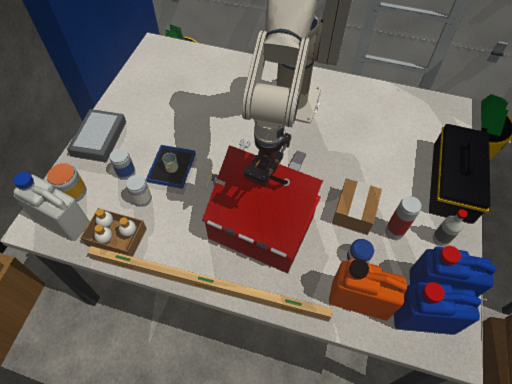

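The bowl stands in the tray at about (170,162). The lid is held open at about 0.647 rad against a thumbscrew setting of about 0.648, and the bystanders look untouched.

```bash
python3 -c "
from station import env
print(env.sign_off())"
```

```text
the job is handed in; nothing more can be done
None
```

The bowl stands upright in the blue tray, and I handed in with the arm still holding the lid at about 0.647 rad; the thumbscrew reads about 0.648, each good to roughly 0.01 rad, and nothing else looks moved.

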